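# Clip the spice ledge into its worktop rail and put the mill on it

### The job

Push the loose oak spice ledge back along its base plate into the aluminium rail until the roller catch at each end has snapped in and its whole back edge lies flush against the rail; press gently, never with more than 30 N, and leave it about centred on the rail. Then stand the copper-coloured pepper mill upright on the docked ledge, let go, and leave the green mug, the little bowl and the tin where they are.

Things in the scene. Friction and masses are not known exactly. Their poses are not given: they have to be found in the camera images.
- rail: Fixed 3 mm steel plate, x -208 to +38 mm, 300 mm wide, with an aluminium rail 290 mm long (y axis, to the left) and 43 mm high at its back. Origin on the worktop, mid-length, in the rail's upright stop face, which looks to -x, towards the robot. A hood overhangs the stop face: x -20 to 0 mm, z 16 to 43 mm, open in front and below, with two roller catches (brass screws on top).
- rail_catch_left (a point): Left catch: a free-turning 6 mm roller on a vertical spring under the hood, 5.5 mm in front of the stop face, 90 mm left of the rail's middle. The bead on the ledge's back edge must push it up and pass under. That end of the ledge meets it 7 mm before home, where 12 to 20 N pressed in line with it are needed; the force then falls away, the end snaps home and the catch keeps it.
- rail_catch_right (a point): Right catch: the same roller, 90 mm right of the rail's middle. Each catch holds only its own end of the ledge: pressing one end alone leaves the other out. Pressing in the middle of the ledge must beat both springs at once.
- ledge: Loose oak tray 260 mm long (y axis), 92 mm deep, 0.6 kg, sliding on nylon glides on the base plate, askew. Origin under its centre; x points to its back edge, at the rail. Front board: outer face x = -46 mm, 36 mm high, 8 mm thick. Tray floor 14 mm high, x -38 to +22 mm; end boards 26 mm high at y = +-126 mm. Home: parallel to the rail, origin 46 mm in front of and 3 mm above the rail's.
- ledge_back_left (a point): Back of the ledge's bead, 90 mm left of its middle (ledge frame 46, 90, 5.5 mm). The bead is a 7 mm round aluminium edge, 2 to 9 mm above its underside, along the whole back, on a thin tongue behind the tray floor. Home when this point lies in the rail's stop face (rail x = 0).
- ledge_back_right (a point): The same, 90 mm right of the middle (ledge frame 46, -90, 5.5 mm).
- mill: Copper-coloured pepper mill with a small steel knob on top, 44 mm across at foot and crown, 38 mm at the waist (52 to 79 mm up), 121 mm high, 0.3 kg, standing free at the right of the ledge. Origin at the centre of its underside, z up.
- mug_1: Green mug, 86 x 118 x 96 mm, bystander behind at the right. Origin at the middle of its underside.
- pinch_bowl: Small white marble bowl of coarse salt, 76 mm across, 38 mm high, bystander behind the rail. Origin at the middle of its underside.
- tin_1: Green food tin, 75 mm across, 58 mm high, bystander at the right. Origin at the middle of its underside.
Mind the look-alikes: they are no part of the job. What is meant by the mill is not white, and is the smaller of those in its own colour.

How it is judged:
By the outcome, as a careful person would: the job done as asked, in the order asked, and still so for the second after the job is handed in, with the robot touching nothing.
It also fails if it takes over 72 s, if anything falls off the work surface, if the arm or the gripper's body presses on something with over 40 N, if the wrist force passes 120 N, or if a joint passes its speed limit or range.

### The arm

A 6-joint arm with a two-finger parallel gripper is mounted at the origin on a cart in front of the work surface, level with it; the furniture and walls round the work are solid. World frame = base frame: x ahead of the robot, y to its left, z up, the work surface at z = 0. Lengths are in m, angles in rad, forces in N, time in s.
With the tool pointing down it reaches from about 0.25 to 0.775 m from the base axis. Payload 4 kg.
Tool frame: the origin (TCP) lies on the centre line of the jaws, within the pads' length; the fingertips stand 25 mm ahead of it and the grasp point (between the pads) lies 6 mm ahead of it; z points along the fingers, y is the line along which they close (so a half turn about z gives the same grasp; the last joint's range is limited). The gripper opens to 94 mm and grips with 3 to 60 N. Pads are 16 mm wide; open, the fingers measure 119 mm over their backs; the gripper's body (75 mm by 177 mm) begins 78 mm behind the grasp point.
Start: joints at [1.133, 0.087, 1.371, -0, 1.684, -0.103], TCP at [0.181, 0.519, 0.231] pointing down, gripper open.
Joint ranges: [-3.1, 3.1], [-0.76, 2.03], [0.27, 2.55], [-1.08, 4.22], [0.17, 2.65], [-2.57, 2.57]. Speed limits (rad/s): [2.79, 2.79, 3.14, 3.14, 3.14, 3.14].

### API

Orientations are given as [roll, pitch, yaw] about the fixed x, y, z axes, in that order (R = Rz(yaw) Ry(pitch) Rx(roll)).
In Python, from bench import robot, imaging gives the robot as it stands. The module is installed in compiled form; this text tells all that it offers.
- The arm moves only by the tool drive_tool, never from a script. Its argument "series" is a list of rows, each a list of 3 entries, a list of its own where there are three numbers: the finger opening in m, from 0 to 0.094, then the shift along the tool's x, y, z in m, then the turn, a rotation vector about the tool's x, y, z in rad. A call has 1 to 5 rows; each row is the pose to reach, as a shift and turn from the pose commanded when the call began, along the tool's axes at that moment; what a row does not reach only later rows make up. A row lasts 1/8 s, in which the tool goes at most 62.5 mm and 10.7 degrees, less where a joint would pass 70% of its speed; a pose out of reach is approached as far as the arm can. A call with a gripper value outside its range is refused whole. The fingers move at their own pace and stop on an object; the grip force is fixed at half the most. Time passes only in rows, so rows that repeat a pose let the fingers close. It gives the time, the measured TCP pose, the force, the opening and the grip force at its end, in the units of the state.
- robot.get_obs(): the state, without advancing time (a new reading comes with each control period).
- imaging.snapshot(name): name is "scene" or "top"; returns the picture (480x640x3 uint8, red, green, blue); there is no depth.
- imaging.get_calibration(name): a dict with "intrinsics" (3x3 intrinsics, pixels), "k1" (the pictures are not rectified: a ray, as slopes to the right and down, at radius r is drawn at 1 + k1 r^2 times it, then the intrinsics apply), "position" and "rotation" of the camera in the world. Camera axes: x right, y up, looking along -z (the intrinsics and any distortion apply to the point x, -y, -z); pixel columns grow to the right and rows downward; lengths in m; the calibration is good to about 2 mm. A picture is of the moment at which its call begins. get_calibration takes no time and is no camera call.
- robot.close_job(): hands the job in; it is judged then, once.
The state is a dict: "time": time; "joint_positions": joint angles; "qvel": joint speeds; "joint_torque": joint torques, N m; "tool_pos": TCP position; "ee_rot": TCP orientation; "wrist_force": force on the tool from outside, world axes, zero at the start; "wrist_torque": the same for the moment, N m; "width": finger opening in m; "finger_force": force on a finger pad.
Only numpy, scipy, OpenCV 4.12 (cv2) and the standard library are available. Lean on these libraries where they do the work, as an engineer would, in place of code of your own. Each camera call takes 0.05 s, during which the arm holds its last target. There are 200 camera calls.

## Working session

There is one attempt and no reset: what is moved stays moved. The work goes in short steps, Python scripts to look and compute and a tool call to move; the robot and the scene stay as the last step left them, time stands still between calls to the robot, and variables do not carry over. Pictures are saved under pics/ and viewed, at most 10 in all, crops included, and the job is handed in when it is done.

Besides the shell and the picture viewer there is one more tool, called after ">>>" in YAML: its name, and indented under it one key for each argument. drive_tool: Moves the arm, as the interface text tells. Its arguments: {"type":"object","properties":{"series":{"type":"array"}},"required":["series"]}

```bash
mkdir -p pics; cat > h.py <<'E'
import numpy as np, cv2
from bench import robot, imaging
from scipy.spatial.transform import Rotation as R
def snap(n,f):
    im=imaging.snapshot(n); cv2.imwrite('pics/'+f,im[:,:,::-1]); return im
def ray(n,u,v):
    c=imaging.get_calibration(n);K=np.array(c['intrinsics']);k=c['k1']
    d=np.linalg.solve(K,[u,v,1.])[:2];s=d.copy()
    for _ in range(20): s=d/(1+k*(s@s))
    r=np.array(c['rotation']); r=r if r.shape==(3,3) else R.from_euler('xyz',r).as_matrix()
    return np.array(c['position']),r@np.array([s[0],-s[1],-1])
def onz(n,u,v,z):
    o,d=ray(n,u,v); return o+d*(z-o[2])/d[2]
def proj(n,p):
    c=imaging.get_calibration(n);r=np.array(c['rotation']); r=r if r.shape==(3,3) else R.from_euler('xyz',r).as_matrix()
    q=r.T@(np.array(p)-c['position']);s=np.array([q[0],-q[1]])/-q[2]
    s=s*(1+c['k1']*(s@s));return (np.array(c['intrinsics'])@[*s,1])[:2]
E
python3 - <<'E'
from h import *
snap('scene','s0.png');snap('top','t0.png')
for n in('scene','top'):print(imaging.get_calibration(n))
print(robot.get_obs())
E
```

```text
{'intrinsics': array([[508.00404219,   0.        , 326.655097  ],
       [  0.        , 508.00404219, 232.57395661],
       [  0.        ,   0.        ,   1.        ]]), 'k1': -0.10182772860328489, 'position': array([0.27855568, 0.6095162 , 0.50212357]), 'rotation': array([ 1.0481957 ,  0.02470744, -2.69580439])}
{'intrinsics': array([[493.57745789,   0.        , 325.89362987],
       [  0.        , 493.57745789, 235.72719295],
       [  0.        ,   0.        ,   1.        ]]), 'k1': 0.0203181914994058, 'position': array([ 0.48167579, -0.09445655,  1.13372769]), 'rotation': array([ 0.12643037,  0.03193938, -1.57792809])}
{'time': 0.1, 'joint_positions': array([ 1.13290660e+00,  8.78711877e-02,  1.37210730e+00, -1.41090744e-05,
        1.68361845e+00, -1.03099339e-01]), 'qvel': array([-1.05443405e-05, -2.34306858e-03, -1.90636461e-03,  1.77322798e-03,
        5.37188194e-04,  9.15411485e-04]), 'joint_torque': array([ 2.51349156e-03, -3.41251624e+01, -3.03302228e+01,  7.20637199e-02,
        3.04257427e-02, -9.98399332e-05]), 'tool_pos': array([0.18052793, 0.51904505, 0.22942448]), 'ee_rot': array([-3.13959757e+00, -1.92326566e-04,  2.80680050e+00]), 'wrist_force': array([-0.16609673,  0.13354903,  0.00043436]), 'wrist_torque': array([-0.05069181, -0.02327538, -0.0337807 ]), 'finger_force': 0.0, 'width': 0.09404773086468991}
```

View pics/s0.png

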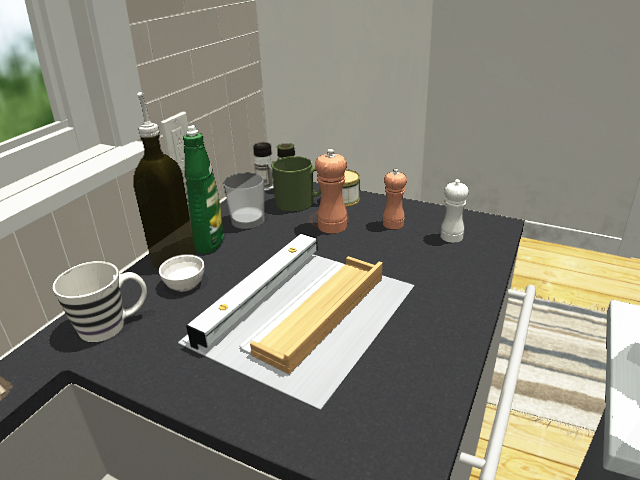

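View pics/t0.png

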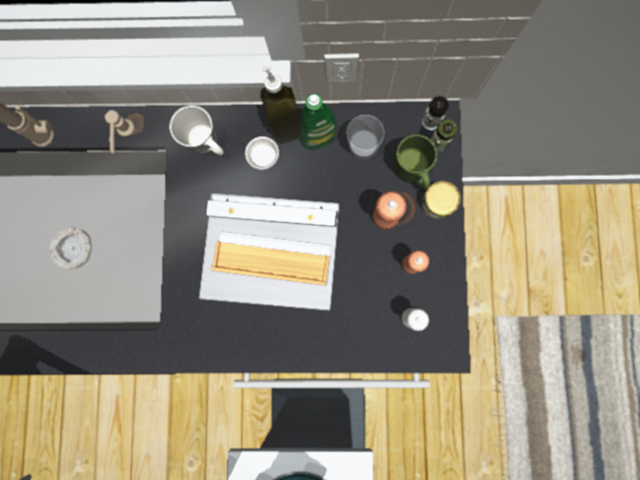

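The scene shows the rail (brass screws at scene (222,307) and (293,250)) and the oak ledge in front of it, left end further out. Candidates for the mill are:
- large copper at scene (331,190) / top (390,208)
- small copper at scene (395,200) / top (416,262)
- white at scene (455,210) / top (416,320)

I choose the small copper one and check it in a crop.

```bash
python3 - <<'E'
from h import *
t=cv2.imread('pics/t0.png');s=cv2.imread('pics/s0.png')
a=cv2.resize(t[180:340,190:440],None,fx=3,fy=3,interpolation=cv2.INTER_CUBIC)
cv2.imwrite('pics/c0.png',a)
b=cv2.resize(s[140:420,170:480],None,fx=2.1,fy=2.1,interpolation=cv2.INTER_CUBIC);cv2.imwrite('pics/c1.png',b)
for n,im in(('top',t),('scene',s)):
    h=cv2.cvtColor(im,cv2.COLOR_BGR2HSV)
    for nm,lo,hi in(('wood',(12,80,90),(24,255,255)),('copper',(2,90,60),(11,255,255)),('brass',(20,120,120),(30,255,255))):
        m=cv2.inRange(h,lo,hi)
        k,l,st,ce=cv2.connectedComponentsWithStats(m)
        for i in range(1,k):
            if st[i,4]>(100 if nm!='brass' else 6) and 180<ce[i,0]<450 and 150<ce[i,1]<400:
                print(n,nm,st[i],ce[i].round(1), cv2.minAreaRect(np.argwhere(l==i)[:,::-1].astype(np.float32)))
E
```

```text
top wood [425 181  35  34 279] [442.6 195.1] ((442.0, 197.5), (33.0, 34.0), 90.0)
top wood [  365   186   141   294 16685] [446.8 391.5] ((431.9647216796875, 333.8468017578125), (293.58636474609375, 139.57847595214844), 88.55890655517578)
top wood [381 195  23  23 292] [391.6 205.9] ((392.0, 206.0), (22.0, 22.0), 0.0)
top wood [ 212  242  117   43 3268] [270.7 263.1] ((270.31732177734375, 263.04095458984375), (114.66231536865234, 28.857534408569336), 7.352379322052002)
top wood [411 253  16  17 149] [418.8 261.1] ((418.800048828125, 260.9000244140625), (15.652474403381348, 15.205260276794434), 26.56505012512207)
top wood [250 373  58   7 362] [276.8 375.7] ((278.5, 376.0), (57.0, 6.0), 0.0)
top wood [309 373 104   7 618] [363.1 375.7] ((360.5, 376.0), (6.0, 103.0), 90.0)
top copper [373 191  34  39 565] [387.1 212.3] ((388.7000732421875, 210.10000610351562), (29.96331024169922, 38.9075813293457), 26.56505012512207)
top copper [402 250  28  24 288] [413.1 262.4] ((415.2000427246094, 261.9000549316406), (21.466251373291016, 27.280029296875), 63.43495178222656)
top brass [309 216   3   
[... 1868 characters left out ...]
5000305175781, 182.0), (0.7276068925857544, 7.276068687438965), 75.96376037597656)
scene brass [212 183   3   4   7] [212.7 184.3] ((212.6000213623047, 184.3000030517578), (1.3416407108306885, 3.5777084827423096), 26.56505012512207)
scene brass [345 199  14   7  22] [351.6 203.1] ((351.8479309082031, 202.9046630859375), (2.8718326091766357, 14.287365913391113), 68.96248626708984)
scene brass [210 211  11  16  91] [216.  219.5] ((217.42002868652344, 218.94003295898438), (9.399999618530273, 15.800002098083496), 36.869895935058594)
scene brass [289 248   7   4  22] [292.3 249.7] ((292.0, 249.5), (3.0, 6.0), 90.0)
scene brass [219 304   8   6  33] [222.7 306.9] ((222.5, 306.5), (5.0, 7.0), 90.0)
```

View pics/c0.png

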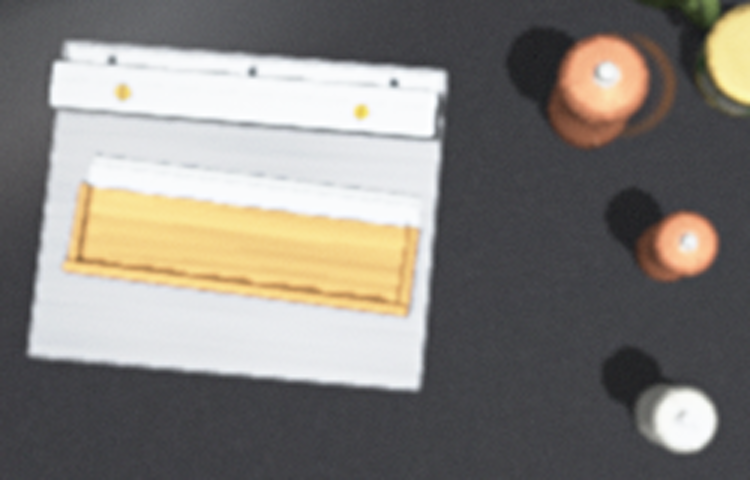

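View pics/c1.png

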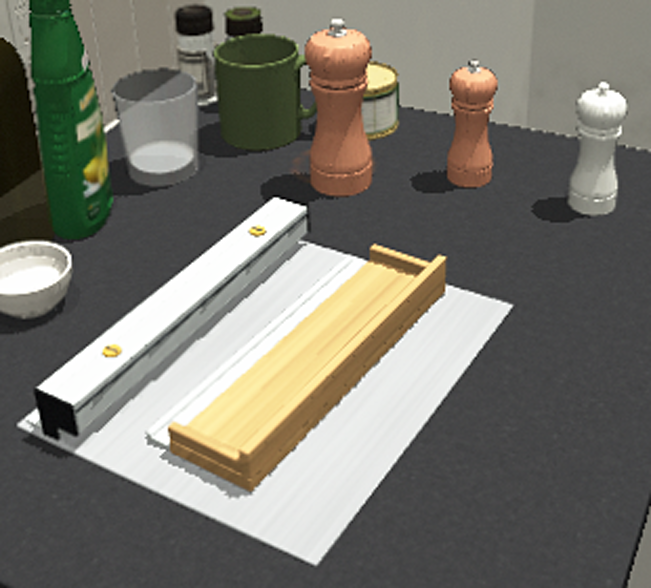

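Crop confirms it: small copper mill with steel knob at top (419,260), between the big copper one and the white one. The ledge is skewed, left end closer to... computing now.

```bash
cat >> h.py <<'E'
def tri(a,b):
    (o1,d1),(o2,d2)=ray('top',*a),ray('scene',*b)
    d1/=np.linalg.norm(d1);d2/=np.linalg.norm(d2)
    t=np.linalg.lstsq(np.c_[d1,-d2],o2-o1,rcond=None)[0]
    p,q=o1+t[0]*d1,o2+t[1]*d2;return (p+q)/2,np.linalg.norm(p-q)
E
python3 - <<'E'
from h import *
np.set_printoptions(precision=4,suppress=True)
c=lambda x,y:(190+(x+.5)/3-.5,180+(y+.5)/3-.5)
s=lambda x,y:(170+(x+.5)/2.1-.5,140+(y+.5)/2.1-.5)
for n,p,z in(('plateFL',(28,355),.003),('plateFR',(420,389),.003),('screwL',(123,92),.044),('screwR',(361,112),.044),('hoodFL',(50,105),.043),('hoodFR',(435,136),.043),
 ('ledgeFL',(64,265),.039),('ledgeFR',(406,312),.039),('beadL',(95,155),.01),('beadR',(420,195),.01),('mill',(688,242),.12)):
    print(n,onz('top',*c(*p),z))
for n,p,z in(('plateFL',(317,567),.003),('plateFR',(512,304),.003),('screwL',(112,351),.044),('screwR',(258,231),.044),('ledgeFL',(248,459),.039),('ledgeFR',(444,257),.039),('beadL',(150,434),.01)):
    print('S',n,onz('scene',*s(*p),z))
print('millknob',tri(c(688,242),s(474,66)))
print('bigknob',tri(c(606,72),s(337,22)))
print('mill base front',onz('scene',*s(470,187),0))
E
```

```text
plateFL [0.4853 0.2323 0.003 ]
plateFR [ 0.4575 -0.0667  0.003 ]
screwL [0.6806 0.1537 0.044 ]
screwR [ 0.6632 -0.0253  0.044 ]
hoodFL [0.6715 0.2089 0.043 ]
hoodFR [ 0.6446 -0.0804  0.043 ]
ledgeFL [0.5514 0.1967 0.039 ]
ledgeFR [ 0.5144 -0.0577  0.039 ]
beadL [0.6378 0.1823 0.01  ]
beadR [ 0.6041 -0.0681  0.01  ]
mill [ 0.558  -0.2531  0.12  ]
S plateFL [0.4809 0.2317 0.003 ]
S plateFR [ 0.4553 -0.0677  0.003 ]
S screwL [0.6774 0.1522 0.044 ]
S screwR [ 0.6601 -0.0273  0.044 ]
S ledgeFL [0.5418 0.2011 0.039 ]
S ledgeFR [ 0.5104 -0.0583  0.039 ]
S beadL [0.6303 0.1822 0.01  ]
millknob (array([ 0.557 , -0.2539,  0.1169]), np.float64(0.002509436274819703))
bigknob (array([ 0.6668, -0.1961,  0.1642]), np.float64(0.002489887326567511))
mill base front [ 0.5492 -0.238   0.    ]
```

>>> drive_tool:
  series:
    - [0,[-0.042,-0.035,0],[0,0,-0.08]]
    - [0,[-0.085,-0.07,0],[0,0,-0.16]]
    - [0,[-0.128,-0.105,0],[0,0,-0.241]]
    - [0,[-0.17,-0.14,0],[0,0,-0.241]]
    - [0,[-0.213,-0.175,0],[0,0,-0.241]]

```text
time: 0.72
tool_pos: [0.3248, 0.2825, 0.2301]
ee_rot: [-3.141, -0.0, 3.048]
wrist_force: [1.4, 0.2, -0.6]
width: 0.0473
finger_force: 0.0
```

>>> drive_tool:
  series:
    - [0,[-0.033,-0.044,0],[0,0,0]]
    - [0,[-0.066,-0.088,0],[0,0,0]]
    - [0,[-0.099,-0.132,0],[0,0,0]]
    - [0,[-0.132,-0.176,0],[0,0,0]]
    - [0,[-0.165,-0.22,0],[0,0,0]]

```text
time: 1.35
tool_pos: [0.4685, 0.048, 0.2301]
ee_rot: [3.141, -0.0, 3.048]
wrist_force: [0.3, -0.2, -0.9]
width: 0.0004
finger_force: 0.0
```

>>> drive_tool:
  series:
    - [0,[-0.033,-0.045,0.03],[0,0,0]]
    - [0,[-0.066,-0.09,0.06],[0,0,0]]
    - [0,[-0.1,-0.134,0.09],[0,0,0]]
    - [0,[-0.1,-0.134,0.145],[0,0,0]]
    - [0,[-0.1,-0.134,0.15],[0,0,0]]

```text
time: 1.98
tool_pos: [0.5512, -0.0926, 0.0747]
ee_rot: [3.139, -0.012, 3.046]
wrist_force: [-0.1, -0.3, -0.3]
width: 0.0006
finger_force: 0.0
```

```bash
python3 - <<'E'
from h import *
s=snap('scene','s1.png')[:,:,::-1]
cv2.imwrite('pics/c2.png',cv2.resize(s[140:420,170:480],None,fx=2.1,fy=2.1,interpolation=cv2.INTER_CUBIC))
print(robot.get_obs()['tool_pos'])
E
```

```text
[ 0.55278704 -0.09248776  0.07728272]
```

View pics/c2.png

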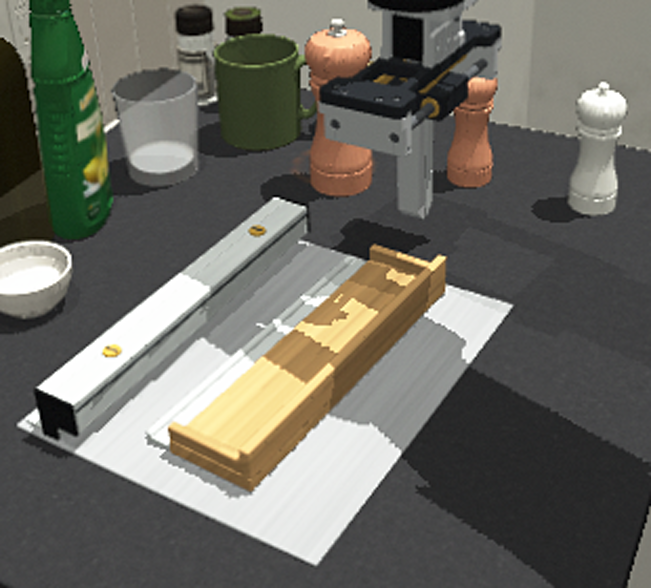

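The gripper is right of the ledge's right end board (crop (425,270)), clear of the mills. Going down and pushing it left.

>>> drive_tool:
  series:
    - [0,[0,0,0.025],[0,0,0]]
    - [0,[0,0,0.043],[0,0,0]]
    - [0,[0,0.004,0.043],[0,0,0]]
    - [0,[0,0.008,0.043],[0,0,0]]
    - [0,[0,0.011,0.043],[0,0,0]]

```text
time: 2.65
tool_pos: [0.557, -0.0818, 0.0389]
ee_rot: [-3.141, 0.002, 3.048]
wrist_force: [0.2, 0.1, -0.1]
width: 0.0004
finger_force: 0.0
```

>>> drive_tool:
  series:
    - [0,[0,0.001,0],[0,0,0]]
    - [0,[0,0.002,0],[0,0,0]]
    - [0,[0,0.003,0],[0,0,0]]
    - [0,[0,0.004,0],[0,0,0]]

```text
time: 3.15
tool_pos: [0.5566, -0.0785, 0.0375]
ee_rot: [-3.141, 0.0, 3.048]
wrist_force: [-0.7, -0.7, 0.1]
width: 0.0002
finger_force: 0.5
```

>>> drive_tool:
  series:
    - [0,[0,0.001,0],[0,0,0]]
    - [0,[0,0.002,0],[0,0,0]]
    - [0,[0,0.003,0],[0,0,0]]

```text
time: 3.52
tool_pos: [0.5568, -0.0752, 0.0375]
ee_rot: [-3.142, 0.0, 3.048]
wrist_force: [-0.1, -1.0, 1.0]
width: 0.0005
finger_force: 0.6
```

>>> drive_tool:
  series:
    - [0,[0,0.0015,0],[0,0,0]]
    - [0,[0,0.003,0],[0,0,0]]
    - [0,[0,0.0045,0],[0,0,0]]
    - [0,[0,0.0055,0],[0,0,0]]

```text
time: 4.03
tool_pos: [0.5573, -0.0695, 0.0375]
ee_rot: [3.142, 0.0, 3.048]
wrist_force: [-0.2, -0.9, 1.3]
width: 0.0005
finger_force: 0.6
```

```bash
cat >> h.py <<'E'
O=np.array([.676,.063]);EX=np.array([.9956,-.0933]);EY=np.array([.0933,.9956])
rl=lambda p:np.array([(np.array(p)[:2]-O)@EX,(np.array(p)[:2]-O)@EY])*1000
E
python3 - <<'E'
from h import *
t=snap('top','t2.png')[:,:,::-1];s=snap('scene','s2.png')[:,:,::-1]
A=cv2.resize(t[200:310,195:345],None,fx=5,fy=5,interpolation=cv2.INTER_CUBIC)
cv2.imwrite('pics/c3.png',A)
E
```

```text
(no output)
```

View pics/c3.png

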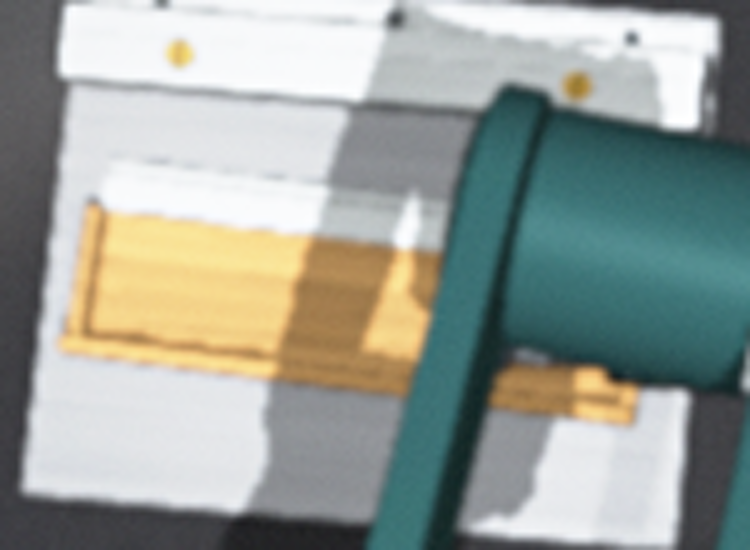

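```bash
python3 - <<'E'
from h import *
c=lambda x,y:(195+(x+.5)/5-.5,200+(y+.5)/5-.5)
for n,p,z in(('FL',(60,350),.039),('FR',(635,422),.039),('beadL',(105,163),.01),('plateFL',(24,493),.003),('plateFR',(678,548),.003),('scL',(180,54),.044),('scR',(577,87),.044)):
    print(n,rl(onz('top',*c(*p),z)).round(1))
E
```

```text
FL [-140.9  130.9]
FR [-151.  -127.9]
beadL [-52.3 128.2]
plateFL [-206.   149.7]
plateFR [-205.  -150.7]
scL [-4.  90.8]
scR [ -4.5 -89.1]
```

>>> drive_tool:
  series:
    - [0,[0,-0.012,0],[0,0,0]]
    - [0,[0.036,-0.014,0],[0,0,0]]
    - [0,[0.074,-0.014,0],[0,0,0]]
    - [0,[0.074,0.04,0],[0,0,0]]
    - [0,[0.074,0.091,0],[0,0,0]]

```text
time: 4.75
tool_pos: [0.4918, 0.028, 0.0375]
ee_rot: [3.141, 0.0, 3.045]
wrist_force: [0.8, 0.0, -0.9]
width: 0.0007
finger_force: 0.0
```

>>> drive_tool:
  series:
    - [0,[-0.007,0,0],[0,0,0]]
    - [0,[-0.014,0,0],[0,0,0]]
    - [0,[-0.016,0,0],[0,0,0]]

```text
time: 5.12
tool_pos: [0.5087, 0.0251, 0.0374]
ee_rot: [-3.141, 0.0, 3.046]
wrist_force: [-0.8, 0.1, 0.2]
width: 0.0003
finger_force: 0.0
```

>>> drive_tool:
  series:
    - [0,[-0.0015,0,0],[0,0,0]]
    - [0,[-0.003,0,0],[0,0,0]]

```text
time: 5.38
tool_pos: [0.5111, 0.0254, 0.0374]
ee_rot: [3.142, -0.0, 3.047]
wrist_force: [0.4, 0.5, 0.6]
width: 0.0003
finger_force: 0.0
```

>>> drive_tool:
  series:
    - [0,[-0.0015,0,0],[0,0,0]]
    - [0,[-0.003,0,0],[0,0,0]]
    - [0,[-0.004,0,0],[0,0,0]]

```text
time: 5.75
tool_pos: [0.5149, 0.0257, 0.0374]
ee_rot: [3.142, -0.0, 3.048]
wrist_force: [-1.2, -0.8, 0.0]
width: 0.0001
finger_force: 0.4
```

>>> drive_tool:
  series:
    - [0,[-0.0015,0,0],[0,0,0]]
    - [0,[-0.003,0,0],[0,0,0]]
    - [0,[-0.004,0,0],[0,0,0]]

```text
time: 6.12
tool_pos: [0.5191, 0.0254, 0.0374]
ee_rot: [3.141, -0.0, 3.048]
wrist_force: [-1.1, 0.2, 0.5]
width: 0.0007
finger_force: 0.4
```

>>> drive_tool:
  series:
    - [0,[-0.0015,0,0],[0,0,0]]
    - [0,[-0.003,0,0],[0,0,0]]
    - [0,[0.007,0,0],[0,0,0]]
    - [0,[0.007,0.025,0],[0,0,0]]
    - [0,[0.007,0.05,0],[0,0,0]]

```text
time: 6.75
tool_pos: [0.5165, 0.0762, 0.0377]
ee_rot: [3.141, 0.001, 3.047]
wrist_force: [-0.5, 0.2, -0.1]
width: 0.0006
finger_force: 0.0
```

```bash
python3 - <<'E'
from h import *
t=snap('top','t3.png')[:,:,::-1]
A=cv2.resize(t[200:310,195:345],None,fx=5,fy=5,interpolation=cv2.INTER_CUBIC)
cv2.imwrite('pics/c4.png',A)
h=cv2.cvtColor(t,cv2.COLOR_BGR2HSV)
m=cv2.inRange(h,(12,80,50),(24,255,255))[:310]
for u in list(range(206,335,6)):
    v=np.flatnonzero(m[235:310,u]);
    if len(v)>3: print(u,v[-1]+235,rl(onz('top',u,v[-1]+235.5,.039)).round(1))
E
```

```text
212 252 [-101.8  123.2]
218 252 [-100.7  109.8]
224 252 [-99.6  96.3]
230 252 [-98.5  82.8]
236 252 [-97.4  69.4]
242 251 [-94.   56.2]
248 251 [-92.9  42.7]
254 251 [-91.8  29.3]
260 248 [-83.9  16.5]
266 250 [-87.3   2.6]
272 264 [-117.3  -13.9]
278 269 [-127.3  -28.4]
284 270 [-128.4  -41.9]
290 267 [-120.6  -54.6]
296 268 [-121.7  -68.1]
302 277 [-140.4  -83.3]
308 277 [-139.3  -96.6]
314 278 [-140.4 -110. ]
320 278 [-139.2 -123.3]
```

```bash
python3 - <<'E'
from h import *
t=cv2.imread('pics/t3.png')
h=cv2.cvtColor(t,cv2.COLOR_BGR2HSV)
for u in (216,230,248,305,318): print(u,[tuple(int(q) for q in x) for x in h[250:284:2,u]])
m=cv2.inRange(h,(9,60,30),(26,255,255))[:310]
for u in range(206,335,6):
    v=np.flatnonzero(m[235:310,u])
    if len(v)>3: print(u,v[-1]+235,rl(onz('top',u,v[-1]+235.5,.039)).round(1))
E
```

```text
216 [(17, 132, 162), (17, 117, 120), (91, 97, 58), (91, 115, 69), (93, 123, 83), (93, 116, 92), (91, 122, 98), (91, 126, 101), (91, 123, 106), (91, 121, 110), (92, 121, 118), (91, 124, 119), (92, 122, 125), (93, 116, 132), (92, 119, 133), (92, 120, 132), (92, 117, 131)]
230 [(17, 133, 175), (16, 103, 102), (93, 130, 59), (91, 119, 75), (91, 123, 85), (91, 126, 91), (92, 126, 99), (92, 121, 105), (92, 120, 108), (91, 124, 113), (92, 123, 118), (93, 121, 124), (91, 117, 126), (91, 116, 134), (91, 114, 136), (92, 116, 136), (92, 119, 129)]
248 [(17, 132, 168), (51, 28, 64), (91, 126, 65), (92, 124, 80), (92, 126, 89), (91, 127, 94), (92, 128, 100), (92, 120, 106), (91, 125, 110), (91, 125, 114), (91, 119, 118), (92, 120, 123), (92, 120, 128), (92, 113, 138), (92, 114, 139), (92, 118, 132), (92, 120, 130)]
305 [(21, 110, 245), (22, 108, 247), (23, 107, 248), (20, 117, 240), (19, 120, 236), (19, 119, 236), (18, 127, 227), (18, 123, 233), (19, 115, 239), (18, 123, 233), (19, 120, 236), (17, 131, 207), (18, 131, 210), (19, 124, 238), (7, 17, 199), (111, 11, 225), (105, 9, 224)]
318 [(21, 95, 244), (21, 110, 245), (21, 113, 247), (22, 108, 247), (21, 113, 244), (19, 118, 240), (17, 126, 218), (17, 133, 209), (18, 129, 225), (18, 124, 228), (17, 129, 223), (18, 129, 226), (17, 132, 187), (19, 121, 239), (18, 99, 233), (115, 7, 229), (114, 5, 236)]
212 252 [-101.8  123.2]
218 252 [-100.7  109.8]
224 252 [-99.6  96.3]
230 252 [-98.5  82.8]
236 252 [-97.4  69.4]
242 251 [-94.   56.2]
248 251 [-92.9  42.7]
254 251 [-91.8  29.3]
260 248 [-83.9  16.5]
266 250 [-87.3   2.6]
272 264 [-117.3  -13.9]
278 270 [-129.5  -28.6]
284 270 [-128.4  -41.9]
290 267 [-120.6  -54.6]
296 268 [-121.7  -68.1]
302 277 [-140.4  -83.3]
308 277 [-139.3  -96.6]
314 278 [-140.4 -110. ]
320 278 [-139.2 -123.3]
```

View pics/c4.png

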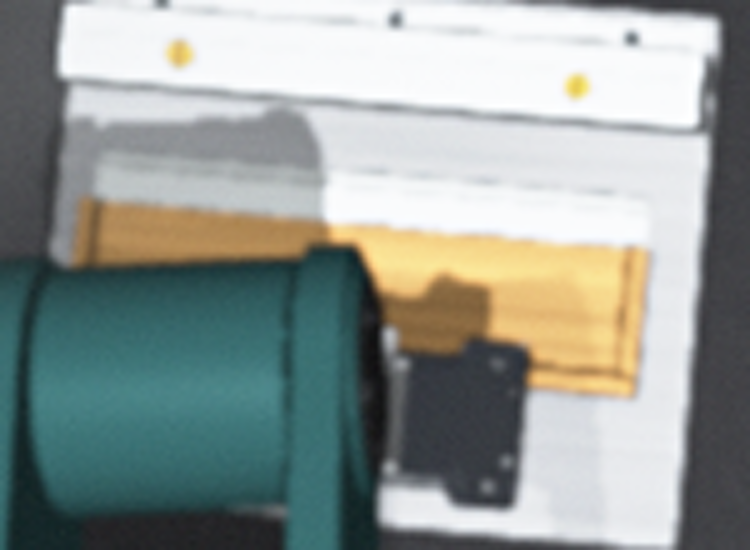

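The arm sits left of middle in front of the ledge; the ledge's bead (97,153)-(650,200) is now nearly parallel to the rail.

```bash
python3 - <<'E'
from h import *
c=lambda x,y:(195+(x+.5)/5-.5,200+(y+.5)/5-.5)
for n,p,z in(('FR',(634,396),.039),('beadL',(97,153),.01),('beadR',(650,198),.01),('scL',(180,54),.044),('scR',(577,87),.044)):
    print(n,rl(onz('top',*c(*p),z)).round(1))
print('tcp',rl(robot.get_obs()['tool_pos']))
E
```

```text
FR [-139.6 -126.4]
beadL [-47.9 132.5]
beadR [ -47.7 -124.5]
scL [-4.  90.8]
scR [ -4.5 -89.1]
tcp [-160.17846456    1.14633921]
```

>>> drive_tool:
  series:
    - [0,[-0.008,0.002,0],[0,0,0]]
    - [0,[-0.012,0.002,0],[0,0,0]]
    - [0,[-0.016,0.002,0],[0,0,0]]
    - [0,[-0.02,0.002,0],[0,0,0]]
    - [0,[-0.024,0.002,0],[0,0,0]]

```text
time: 7.42
tool_pos: [0.541, 0.0751, 0.0375]
ee_rot: [-3.142, -0.0, 3.047]
wrist_force: [-1.8, 0.6, 1.0]
width: 0.0006
finger_force: 0.6
```

>>> drive_tool:
  series:
    - [0,[-0.004,0,0],[0,0,0]]
    - [0,[-0.008,0,0],[0,0,0]]
    - [0,[-0.012,0,0],[0,0,0]]
    - [0,[-0.016,0,0],[0,0,0]]
    - [0,[-0.018,0,0],[0,0,0]]

```text
time: 8.05
tool_pos: [0.559, 0.0739, 0.0375]
ee_rot: [3.142, 0.0, 3.048]
wrist_force: [-1.0, -0.5, 1.6]
width: 0.0005
finger_force: 0.6
```

>>> drive_tool:
  series:
    - [0,[-0.002,0,0],[0,0,0]]
    - [0,[-0.004,0,0],[0,0,0]]
    - [0,[-0.006,0,0],[0,0,0]]

```text
time: 8.43
tool_pos: [0.5648, 0.0733, 0.0375]
ee_rot: [3.142, -0.0, 3.048]
wrist_force: [-0.7, 1.5, -0.1]
width: 0.0006
finger_force: 0.6
```

>>> drive_tool:
  series:
    - [0,[-0.001,0,0],[0,0,0]]
    - [0,[-0.002,0,0],[0,0,0]]

```text
time: 8.68
tool_pos: [0.5667, 0.0731, 0.0375]
ee_rot: [3.142, -0.0, 3.048]
wrist_force: [-1.8, -0.5, 1.3]
width: 0.0003
finger_force: 0.6
```

>>> drive_tool:
  series:
    - [0,[-0.001,0,0],[0,0,0]]
    - [0,[-0.002,0,0],[0,0,0]]

```text
time: 8.93
tool_pos: [0.5687, 0.0729, 0.0374]
ee_rot: [3.141, -0.0, 3.048]
wrist_force: [-1.8, -0.2, 0.3]
width: 0.0006
finger_force: 0.5
```

>>> drive_tool:
  series:
    - [0,[0.008,0,0],[0,0,0]]
    - [0,[0.01,-0.04,0],[0,0,0]]
    - [0,[0.01,-0.088,0],[0,0,0]]
    - [0,[0.006,-0.088,0],[0,0,0]]

```text
time: 9.43
tool_pos: [0.554, -0.0167, 0.0376]
ee_rot: [-3.141, 0.0, 3.044]
wrist_force: [-0.8, 1.6, -0.0]
width: 0.0006
finger_force: 0.0
```

```bash
python3 - <<'E'
from h import *
t=snap('top','t4.png')[:,:,::-1];snap('scene','s4.png')
A=cv2.resize(t[200:310,195:345],None,fx=5,fy=5,interpolation=cv2.INTER_CUBIC)
cv2.imwrite('pics/c5.png',A)
h=cv2.cvtColor(t,cv2.COLOR_BGR2HSV)
m=cv2.inRange(h,(12,70,50),(24,255,255))[:310]
for v in range(228,262,2):
    u=np.flatnonzero(m[v,200:345])
    if len(u)>3: print(v,u[0]+200,u[-1]+200,rl(onz('top',u[0]+199.5,v,.029)).round(1),rl(onz('top',u[-1]+200.5,v,.029)).round(1))
for u in range(212,335,6):
    v=np.flatnonzero(m[215:310,u])
    if len(v)>3: print(u,v[-1]+215,rl(onz('top',u,v[-1]+215.5,.039)).round(1))
print(robot.get_obs()['wrist_force'],rl(robot.get_obs()['tool_pos']))
E
```

```text
228 212 254 [-45.6 133.6] [-37.6  35.6]
230 212 253 [-50.2 133. ] [-42.3  37.4]
232 212 318 [-54.7 132.5] [ -34.8 -110.2]
234 212 251 [-59.3 132. ] [-51.8  41. ]
236 212 251 [-63.8 131.4] [-56.3  40.5]
238 211 250 [-68.6 133.2] [-61.1  42.3]
240 211 250 [-73.1 132.7] [-65.6  41.8]
242 211 249 [-77.7 132.1] [-70.3  43.6]
244 210 249 [-82.4 133.9] [-74.9  43.1]
246 210 249 [-86.9 133.3] [-79.4  42.6]
248 209 249 [-91.6 135.1] [-83.9  42.1]
250 210 248 [-96.  132.3] [-88.6  43.9]
252 226 248 [-97.5  95.5] [-93.1  43.4]
212 250 [-97.4 123.8]
218 251 [-98.5 110. ]
224 251 [-97.4  96.5]
230 252 [-98.5  82.8]
236 253 [-99.6  69.1]
242 253 [-98.5  55.7]
248 253 [-97.3  42.2]
[ 0.12731617  0.07855257 -0.10412028] [-113.53975794  -88.24092987]
```

>>> drive_tool:
  series:
    - [0,[-0.002,0,0],[0,0,0]]
    - [0,[-0.004,0,0],[0,0,0]]
    - [0,[-0.005,0,0],[0,0,0]]
    - [0,[-0.006,0,0],[0,0,0]]

```text
time: 10.02
tool_pos: [0.5605, -0.0143, 0.0374]
ee_rot: [3.141, -0.0, 3.048]
wrist_force: [-0.4, 0.3, 0.4]
width: 0.0002
finger_force: 0.0
```

>>> drive_tool:
  series:
    - [0,[-0.001,0,0],[0,0,0]]

```text
time: 10.15
tool_pos: [0.5612, -0.0146, 0.0374]
ee_rot: [3.141, -0.001, 3.048]
wrist_force: [-0.4, 0.5, 0.4]
width: 0.0006
finger_force: 0.6
```

>>> drive_tool:
  series:
    - [0,[-0.001,0,0],[0,0,0]]

```text
time: 10.28
tool_pos: [0.5617, -0.0148, 0.0374]
ee_rot: [3.141, -0.002, 3.048]
wrist_force: [-3.7, 0.5, 2.3]
width: 0.0005
finger_force: 1.8
```

>>> drive_tool:
  series:
    - [0,[-0.001,0,0],[0,0,0]]

```text
time: 10.4
tool_pos: [0.5621, -0.0149, 0.0374]
ee_rot: [-3.142, -0.003, 3.048]
wrist_force: [-6.3, 0.5, 5.4]
width: 0.0006
finger_force: 3.2
```

>>> drive_tool:
  series:
    - [0,[-0.001,0,0],[0,0,0]]

```text
time: 10.52
tool_pos: [0.5624, -0.015, 0.0374]
ee_rot: [-3.141, -0.005, 3.048]
wrist_force: [-7.9, 0.2, 5.8]
width: 0.0006
finger_force: 4.3
```

>>> drive_tool:
  series:
    - [0,[-0.001,0,0],[0,0,0]]
    - [0,[-0.0015,0,0],[0,0,0]]

```text
time: 10.78
tool_pos: [0.5627, -0.0151, 0.0374]
ee_rot: [-3.141, -0.008, 3.048]
wrist_force: [-11.4, 1.0, 8.1]
width: 0.0008
finger_force: 5.6
```

>>> drive_tool:
  series:
    - [0,[-0.001,0,0],[0,0,0]]

```text
time: 10.9
tool_pos: [0.5629, -0.0152, 0.0374]
ee_rot: [-3.141, -0.01, 3.048]
wrist_force: [-13.8, 0.3, 10.8]
width: -0.0
finger_force: 6.9
```

>>> drive_tool:
  series:
    - [0,[-0.0005,0,-0.001],[0,0,0]]

```text
time: 11.02
tool_pos: [0.5629, -0.0152, 0.0375]
ee_rot: [-3.141, -0.011, 3.048]
wrist_force: [-11.1, 0.6, 3.8]
width: 0.0007
finger_force: 5.8
```

>>> drive_tool:
  series:
    - [0,[-0.001,0,-0.0005],[0,0,0]]

```text
time: 11.15
tool_pos: [0.563, -0.0153, 0.0375]
ee_rot: [-3.141, -0.013, 3.048]
wrist_force: [-13.5, 1.1, 6.0]
width: 0.0003
finger_force: 6.9
```

>>> drive_tool:
  series:
    - [0,[-0.001,0,-0.0006],[0,0,0]]

```text
time: 11.28
tool_pos: [0.5633, -0.0153, 0.0376]
ee_rot: [-3.141, -0.015, 3.048]
wrist_force: [-14.1, -0.3, 4.1]
width: 0.0001
finger_force: 6.9
```

>>> drive_tool:
  series:
    - [0,[-0.001,0,-0.0006],[0,0,0]]

```text
time: 11.4
tool_pos: [0.5647, -0.016, 0.0377]
ee_rot: [-3.14, -0.014, 3.048]
wrist_force: [-9.7, -2.8, 0.7]
width: 0.0004
finger_force: 5.0
```

>>> drive_tool:
  series:
    - [0,[-0.0005,0,0],[0,0,0]]
    - [0,[-0.0005,0,0],[0,0,0]]

```text
time: 11.65
tool_pos: [0.5671, -0.0171, 0.038]
ee_rot: [-3.138, -0.009, 3.048]
wrist_force: [-8.1, -3.1, -0.7]
width: 0.0003
finger_force: 3.7
```

>>> drive_tool:
  series:
    - [0,[-0.001,0,0],[0,0,0]]
    - [0,[-0.001,0,0],[0,0,0]]

```text
time: 11.9
tool_pos: [0.5671, -0.0171, 0.0378]
ee_rot: [-3.138, -0.012, 3.048]
wrist_force: [-10.5, -3.4, 1.7]
width: 0.0005
finger_force: 4.8
```

>>> drive_tool:
  series:
    - [0,[-0.001,0,0],[0,0,0]]

```text
time: 12.02
tool_pos: [0.5671, -0.0171, 0.0376]
ee_rot: [-3.138, -0.014, 3.048]
wrist_force: [-13.4, -3.3, 3.2]
width: 0.0007
finger_force: 6.6
```

>>> drive_tool:
  series:
    - [0,[0.012,0,0.001],[0,0,0]]
    - [0,[0.02,0.02,0.002],[0,0,0]]
    - [0,[0.02,0.08,0.002],[0,0,0]]
    - [0,[0.02,0.14,0.002],[0,0,0]]
    - [0,[0.017,0.182,0.002],[0,0,0]]

```text
time: 12.65
tool_pos: [0.5731, 0.1711, 0.0389]
ee_rot: [3.14, 0.002, 3.05]
wrist_force: [1.0, -0.2, 0.2]
width: 0.0004
finger_force: 0.0
```

```bash
python3 - <<'E'
from h import *
t=snap('top','t5.png')[:,:,::-1];h=cv2.cvtColor(t,cv2.COLOR_BGR2HSV)
m=cv2.inRange(h,(12,70,50),(24,255,255))[:310]
for u in range(212,335,6):
    v=np.flatnonzero(m[215:310,u])
    if len(v)>3: print(u,v[-1]+215,rl(onz('top',u,v[-1]+215.5,.039)).round(1))
for v in range(234,262,4):
    u=np.flatnonzero(m[v,200:345]); print(v,rl(onz('top',u[-1]+200.5,v,.029)).round(1))
o=robot.get_obs();print(o['wrist_force'],rl(o['tool_pos']),o['tool_pos'])
E
```

```text
218 234 [-60.3 114.4]
224 235 [-61.4 100.6]
230 242 [-76.1  85.3]
236 243 [-77.2  71.6]
242 239 [-67.1  59.1]
248 240 [-68.2  45.3]
254 253 [-96.2  28.8]
260 253 [-95.1  15.4]
266 253 [-94.   2.]
272 254 [-95.1 -11.7]
278 254 [-94.  -25.1]
284 254 [-92.9 -38.5]
290 255 [-94.  -52.1]
296 255 [-92.9 -65.4]
302 255 [-91.7 -78.8]
308 256 [-92.8 -92.3]
314 256 [ -91.7 -105.7]
320 256 [ -90.6 -119. ]
234 [ -38.  -126.4]
238 [ -47.1 -127.2]
242 [ -56.1 -128. ]
246 [ -65.2 -128.7]
250 [ -74.4 -127.3]
254 [ -83.3 -128.1]Traceback (most recent call last):
  File "<stdin>", line 8, in <module>
IndexError: index -1 is out of bounds for axis 0 with size 0
```

>>> drive_tool:
  series:
    - [0,[-0.002,0,0],[0,0,0]]
    - [0,[-0.004,0,0],[0,0,0]]
    - [0,[-0.005,0,0],[0,0,0]]
    - [0,[-0.006,0,0],[0,0,0]]

```text
time: 13.2
tool_pos: [0.5783, 0.1655, 0.0383]
ee_rot: [-3.142, -0.002, 3.046]
wrist_force: [-4.5, -0.2, 3.3]
width: 0.0002
finger_force: 1.9
```

>>> drive_tool:
  series:
    - [0,[-0.001,0,0],[0,0,0]]
    - [0,[-0.002,0,0],[0,0,0]]

```text
time: 13.45
tool_pos: [0.5789, 0.1656, 0.0382]
ee_rot: [-3.141, -0.005, 3.047]
wrist_force: [-7.7, -1.0, 6.9]
width: 0.0004
finger_force: 4.1
```

>>> drive_tool:
  series:
    - [0,[-0.001,0,-0.0007],[0,0,0]]
    - [0,[-0.002,0,-0.0014],[0,0,0]]

```text
time: 13.7
tool_pos: [0.5793, 0.1657, 0.0384]
ee_rot: [-3.14, -0.009, 3.048]
wrist_force: [-8.8, -0.7, 2.0]
width: 0.0005
finger_force: 4.7
```

>>> drive_tool:
  series:
    - [0,[-0.001,0,-0.0006],[0,0,0]]

```text
time: 13.82
tool_pos: [0.5795, 0.1657, 0.0384]
ee_rot: [-3.14, -0.011, 3.048]
wrist_force: [-10.6, 1.2, 2.0]
width: 0.0007
finger_force: 5.2
```

>>> drive_tool:
  series:
    - [0,[-0.001,0,-0.0006],[0,0,0]]

```text
time: 13.95
tool_pos: [0.5798, 0.1657, 0.0386]
ee_rot: [-3.14, -0.013, 3.048]
wrist_force: [-11.8, 0.5, 1.9]
width: 0.0007
finger_force: 5.8
```

>>> drive_tool:
  series:
    - [0,[-0.001,0,-0.0006],[0,0,0]]

```text
time: 14.08
tool_pos: [0.5804, 0.1659, 0.039]
ee_rot: [-3.141, -0.014, 3.048]
wrist_force: [-11.4, 2.1, 0.5]
width: 0.0002
finger_force: 5.5
```

>>> drive_tool:
  series:
    - [0,[-0.001,0,-0.0005],[0,0,0]]

```text
time: 14.2
tool_pos: [0.5827, 0.1664, 0.0397]
ee_rot: [3.141, -0.01, 3.048]
wrist_force: [-6.4, 3.6, -0.0]
width: 0.0007
finger_force: 3.2
```

>>> drive_tool:
  series:
    - [0,[-0.0005,0,0],[0,0,0]]
    - [0,[-0.0005,0,0],[0,0,0]]

```text
time: 14.45
tool_pos: [0.5851, 0.1661, 0.0403]
ee_rot: [3.141, -0.006, 3.048]
wrist_force: [-5.7, 2.2, -0.8]
width: 0.0004
finger_force: 2.7
```

>>> drive_tool:
  series:
    - [0,[-0.001,0,0],[0,0,0]]
    - [0,[-0.002,0,0],[0,0,0]]

```text
time: 14.7
tool_pos: [0.5852, 0.1661, 0.0402]
ee_rot: [3.141, -0.011, 3.048]
wrist_force: [-10.7, 3.4, 3.0]
width: 0.0002
finger_force: 5.7
```

>>> drive_tool:
  series:
    - [0,[-0.001,0,0],[0,0,0]]

```text
time: 14.82
tool_pos: [0.5852, 0.1662, 0.0402]
ee_rot: [3.141, -0.013, 3.048]
wrist_force: [-14.3, 2.3, 4.3]
width: 0.0005
finger_force: 6.9
```

>>> drive_tool:
  series:
    - [0.0,[0.015,0,0],[0,0,0]]
    - [0.03,[0.025,0,-0.05],[0,0,0]]
    - [0.094,[0.025,-0.01,-0.1],[0,0,0]]
    - [0.094,[0.025,-0.06,-0.14],[0,0,0]]
    - [0.094,[0.025,-0.11,-0.145],[0,0,0]]

```text
time: 15.45
tool_pos: [0.5577, 0.0568, 0.1922]
ee_rot: [3.141, 0.012, 3.049]
wrist_force: [0.7, -1.0, 0.3]
width: 0.037
finger_force: 0.0
```

>>> drive_tool:
  series:
    - [0.094,[0,-0.055,0],[0,0,0]]
    - [0.094,[-0.007,-0.11,0],[0,0,0]]
    - [0.094,[-0.014,-0.165,0],[0,0,0]]
    - [0.094,[-0.02,-0.22,0],[0,0,0]]
    - [0.094,[-0.025,-0.245,0],[0,0,0]]

```text
time: 16.08
tool_pos: [0.5571, -0.1921, 0.1873]
ee_rot: [-3.139, 0.003, 3.044]
wrist_force: [0.5, 0.4, -0.3]
width: 0.087
finger_force: 0.0
```

```bash
python3 - <<'E'
from h import *
t=snap('top','t6.png')[:,:,::-1];s=snap('scene','s6.png')[:,:,::-1];h=cv2.cvtColor(t,cv2.COLOR_BGR2HSV)
cv2.imwrite('pics/c6.png',cv2.resize(s[130:410,180:490],None,fx=2.1,fy=2.1,interpolation=cv2.INTER_CUBIC))
m=cv2.inRange(h,(12,70,50),(24,255,255))[:310]
for u in range(212,335,8):
    v=np.flatnonzero(m[215:310,u])
    if len(v)>3: print(u,v[-1]+215,rl(onz('top',u,v[-1]+215.5,.039)).round(1))
o=robot.get_obs();print(o['wrist_force'],rl(o['tool_pos']),o['tool_pos'],o['ee_rot'])
E
```

```text
212 247 [-90.6 124.5]
220 248 [-91.4 106.3]
228 249 [-92.1  88.1]
236 249 [-90.6  70.1]
244 250 [-91.4  51.9]
252 251 [-92.1  33.7]
260 251 [-90.6  15.8]
268 252 [-91.4  -2.3]
276 253 [-92.1 -20.4]
284 253 [-90.6 -38.2]
292 254 [-91.4 -56.3]
300 254 [-89.9 -74.1]
308 255 [-90.6 -92.1]
316 256 [ -91.4 -110.1]
324 255 [ -87.6 -127.7]
[-0.05735218  0.11476532 -0.08752519] [ -94.5306622  -264.63453262] [ 0.55718587 -0.19166972  0.18704461] [-3.13951332e+00  2.05285594e-03  3.04296706e+00]
```

View pics/c6.png

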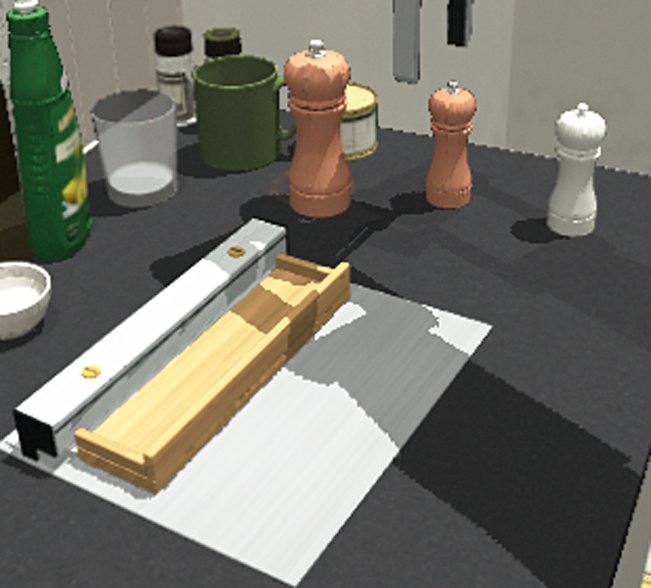

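The ledge is docked (front edge an even −91 mm) and the open fingers hang short of the small mill at crop (452,150). Moving over it and down.

>>> drive_tool:
  series:
    - [0.094,[-0.003,-0.035,0],[0,0,0]]
    - [0.094,[-0.0055,-0.062,0],[0,0,0]]
    - [0.094,[-0.0055,-0.062,0.0],[0,0,0]]
    - [0.094,[-0.0055,-0.062,0.01],[0,0,0]]

```text
time: 16.68
tool_pos: [0.5576, -0.2493, 0.1778]
ee_rot: [-3.141, 0.003, 3.049]
wrist_force: [0.1, -0.2, -0.2]
width: 0.0939
finger_force: 0.0
```

```bash
python3 - <<'E'
from h import *
s=snap('scene','s7.png')[:,:,::-1];t=snap('top','t7.png')[:,:,::-1]
cv2.imwrite('pics/c7.png',np.hstack([cv2.resize(s[120:260,330:480],None,fx=2.6,fy=2.6,interpolation=cv2.INTER_CUBIC),cv2.resize(t[190:330,360:510],None,fx=2.6,fy=2.6,interpolation=cv2.INTER_CUBIC)]))
o=robot.get_obs();print(o['wrist_force'],rl(o['tool_pos']),o['tool_pos'],o['ee_rot'])
p=o['tool_pos'];print(proj('scene',p+[0,0,-.025]))
E
```

```text
[ 0.60821642  0.12654508 -0.12949415] [ -90.04716881 -321.35027679] [ 0.556358   -0.24855854  0.17518751] [ 3.14000524e+00 -2.28169949e-03  3.04930505e+00]
[394.89010804 155.84521212]
```

View pics/c7.png

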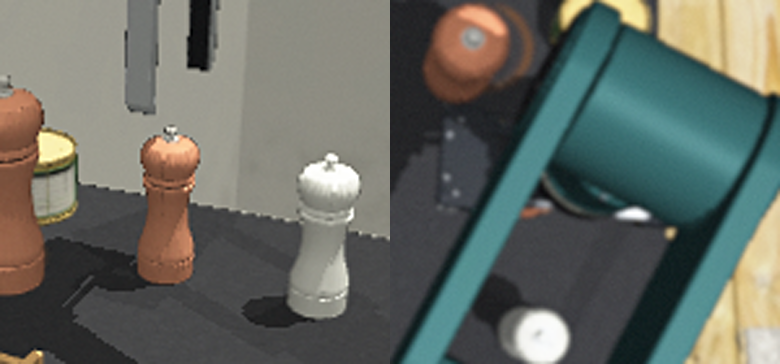

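Fingers straddle the small mill (scene crop knob at (170,130)). Lowering and gripping.

>>> drive_tool:
  series:
    - [0.094,[-0.001,-0.005,0.02],[0,0,0]]
    - [0.094,[-0.001,-0.005,0.05],[0,0,0]]
    - [0.094,[-0.001,-0.005,0.085],[0,0,0]]
    - [0.094,[-0.001,-0.005,0.103],[0,0,0]]
    - [0.094,[-0.001,-0.005,0.103],[0,0,0]]

```text
time: 17.4
tool_pos: [0.5562, -0.2547, 0.0715]
ee_rot: [3.14, -0.004, 3.048]
wrist_force: [-0.2, 0.2, -0.0]
width: 0.0939
finger_force: 0.0
```

>>> drive_tool:
  series:
    - [0.03,[0,0,0],[0,0,0]]
    - [0.03,[0,0,0],[0,0,0]]
    - [0.03,[0,0,0],[0,0,0]]
    - [0.03,[0,0,0],[0,0,0]]
    - [0.03,[0,0,0],[0,0,0]]

```text
time: 18.02
tool_pos: [0.5574, -0.2555, 0.074]
ee_rot: [-3.142, 0.0, 3.048]
wrist_force: [0.3, -0.3, -0.1]
width: 0.0476
finger_force: 0.0
```

>>> drive_tool:
  series:
    - [0.03,[0,0,0],[0,0,0]]
    - [0.03,[0,0,0],[0,0,0]]
    - [0.03,[0,0,0],[0,0,0]]
    - [0.03,[0,0,0],[0,0,0]]

```text
time: 18.52
tool_pos: [0.5574, -0.2556, 0.0739]
ee_rot: [-3.141, 0.0, 3.048]
wrist_force: [-0.2, -0.1, 1.0]
width: 0.0415
finger_force: 30.0
```

>>> drive_tool:
  series:
    - [0.03,[0,0,-0.015],[0,0,0]]
    - [0.03,[0,0,-0.04],[0,0,0]]
    - [0.03,[0,0,-0.065],[0,0,0]]
    - [0.03,[0,0.02,-0.08],[0,0,0]]
    - [0.03,[0,0.05,-0.08],[0,0,0]]

```text
time: 19.15
tool_pos: [0.5628, -0.2048, 0.1558]
ee_rot: [-3.141, 0.003, 3.047]
wrist_force: [-0.5, 0.4, -3.2]
width: 0.0415
finger_force: 30.0
```

>>> drive_tool:
  series:
    - [0.03,[-0.005,0.04,0],[0,0,0]]
    - [0.03,[-0.01,0.08,0],[0,0,0]]
    - [0.03,[-0.015,0.12,0],[0,0,0]]
    - [0.03,[-0.022,0.16,0],[0,0,0]]
    - [0.03,[-0.03,0.2,0],[0,0,0]]

```text
time: 19.77
tool_pos: [0.61, -0.0064, 0.1536]
ee_rot: [3.141, -0.001, 3.049]
wrist_force: [0.3, -0.4, -3.5]
width: 0.0412
finger_force: 30.0
```

>>> drive_tool:
  series:
    - [0.03,[-0.003,0.035,0],[0,0,0]]
    - [0.03,[-0.004,0.06,0],[0,0,0]]
    - [0.03,[-0.004,0.078,0],[0,0,0]]
    - [0.03,[-0.004,0.078,0],[0,0,0]]
    - [0.03,[-0.004,0.078,0],[0,0,0]]

```text
time: 20.4
tool_pos: [0.6217, 0.0673, 0.1538]
ee_rot: [-3.141, -0.0, 3.047]
wrist_force: [0.8, -1.6, -3.3]
width: 0.0411
finger_force: 30.0
```

```bash
python3 - <<'E'
from h import *
s=snap('scene','s8.png')[:,:,::-1]
cv2.imwrite('pics/c8.png',cv2.resize(s[100:400,170:440],None,fx=2,fy=2,interpolation=cv2.INTER_CUBIC))
h=cv2.cvtColor(s,cv2.COLOR_BGR2HSV);m=cv2.inRange(h,(2,90,40),(11,255,255))
k,l,st,ce=cv2.connectedComponentsWithStats(m)
o=robot.get_obs();p=o['tool_pos']
for i in range(1,k):
    if st[i,4]>80:
        print(st[i],ce[i].round(1)); q=np.argwhere(l==i)
        if abs(ce[i,0]-proj('scene',p)[0])<40:
            for r in range(st[i,1],st[i,1]+st[i,3],6):
                c=q[q[:,0]==r][:,1]; print(r,c.min(),c.max(),(c.min()+c.max())/2)
print(o['wrist_force'],rl(p),p,o['ee_rot'],o['width'])
for z in(.05,0,-.04,-.074):print(z,proj('scene',p+[0,0,z]).round(1))
E
```

```text
[ 315  158   33   76 1808] [331.1 197.7]
[ 268  196   30   77 1472] [283.7 238.9]
196 281 286 283.5
202 275 293 284.0
208 276 294 285.0
214 276 292 284.0
220 277 293 285.0
226 277 291 284.0
232 278 290 284.0
238 278 292 285.0
244 279 293 286.0
250 269 296 282.5
256 269 296 282.5
262 270 297 283.5
268 271 295 283.0
[ 0.50034431 -0.58364308 -2.61391464] [-54.35672989  -1.0952714 ] [0.62177614 0.06698133 0.15384807] [-3.14110946e+00 -2.42608670e-04  3.04676069e+00] 0.041474591099006766
0.05 [277.3 190.5]
0 [279.8 222.2]
-0.04 [281.7 246. ]
-0.074 [283.3 265.3]
```

>>> drive_tool:
  series:
    - [0.03,[0,0,0.02],[0,0,0]]
    - [0.03,[0,0,0.04],[0,0,0]]
    - [0.03,[0,0,0.053],[0,0,0]]
    - [0.03,[0,0,0.057],[0,0,0]]
    - [0.03,[0,0,0.059],[0,0,0]]

```text
time: 21.08
tool_pos: [0.6223, 0.0676, 0.0953]
ee_rot: [3.141, 0.001, 3.047]
wrist_force: [-0.2, 0.1, -3.0]
width: 0.0416
finger_force: 30.0
```

>>> drive_tool:
  series:
    - [0.03,[0,0,0.001],[0,0,0]]
    - [0.03,[0,0,0.002],[0,0,0]]

```text
time: 21.32
tool_pos: [0.6224, 0.068, 0.0936]
ee_rot: [3.141, 0.001, 3.048]
wrist_force: [-0.4, 0.6, -2.3]
width: 0.0417
finger_force: 30.0
```

>>> drive_tool:
  series:
    - [0.03,[0,0,0.001],[0,0,0]]
    - [0.03,[0,0,0.001],[0,0,0]]

```text
time: 21.58
tool_pos: [0.6219, 0.068, 0.0919]
ee_rot: [3.142, 0.0, 3.048]
wrist_force: [0.8, 0.3, -2.6]
width: 0.0416
finger_force: 30.0
```

>>> drive_tool:
  series:
    - [0.03,[0,0,0.001],[0,0,0]]
    - [0.03,[0,0,0.001],[0,0,0]]

```text
time: 21.82
tool_pos: [0.622, 0.0679, 0.0909]
ee_rot: [3.141, 0.0, 3.048]
wrist_force: [0.8, -0.2, -2.1]
width: 0.0414
finger_force: 30.0
```

>>> drive_tool:
  series:
    - [0.03,[0,0,0.001],[0,0,0]]
    - [0.03,[0,0,0.001],[0,0,0]]

```text
time: 22.08
tool_pos: [0.6225, 0.0679, 0.0909]
ee_rot: [3.141, 0.002, 3.048]
wrist_force: [-0.0, -0.0, 1.7]
width: 0.0412
finger_force: 30.0
```

>>> drive_tool:
  series:
    - [0.05,[0,0,0],[0,0,0]]
    - [0.05,[0,0,0],[0,0,0]]
    - [0.08,[0,0,0],[0,0,0]]
    - [0.08,[0,0,0],[0,0,0]]
    - [0.08,[0,0,0],[0,0,0]]

```text
time: 22.7
tool_pos: [0.622, 0.0679, 0.0898]
ee_rot: [3.142, 0.0, 3.048]
wrist_force: [-0.2, 1.0, 0.4]
width: 0.0764
finger_force: 0.0
```

>>> drive_tool:
  series:
    - [0.08,[0,0,-0.02],[0,0,0]]
    - [0.08,[0,0,-0.05],[0,0,0]]
    - [0.08,[0,0,-0.09],[0,0,0]]
    - [0.08,[0.02,0,-0.13],[0,0,0]]
    - [0.08,[0.07,0,-0.14],[0,0,0]]

```text
time: 23.32
tool_pos: [0.5542, 0.0743, 0.2352]
ee_rot: [3.14, 0.009, 3.047]
wrist_force: [-0.3, 0.4, 0.4]
width: 0.0801
finger_force: 0.0
```

>>> drive_tool:
  series:
    - [0.08,[0.05,0.03,0],[0,0,0]]
    - [0.08,[0.1,0.06,0],[0,0,0]]
    - [0.08,[0.13,0.1,0],[0,0,0]]
    - [0.08,[0.13,0.14,0],[0,0,0]]
    - [0.08,[0.13,0.14,0],[0,0,0]]

```text
time: 23.95
tool_pos: [0.4356, 0.2279, 0.2316]
ee_rot: [3.14, 0.002, 3.052]
wrist_force: [-0.1, 0.3, -1.0]
width: 0.08
finger_force: 0.0
```

```bash
python3 - <<'E'
from h import *
s=snap('scene','s9.png')[:,:,::-1];t=snap('top','t9.png')[:,:,::-1]
cv2.imwrite('pics/c9.png',np.hstack([cv2.resize(s[150:370,180:410],None,fx=1.7,fy=1.7,interpolation=cv2.INTER_CUBIC),cv2.resize(t[130:350,190:420],None,fx=1.7,fy=1.7,interpolation=cv2.INTER_CUBIC)]))
h=cv2.cvtColor(t,cv2.COLOR_BGR2HSV);m=cv2.inRange(h,(12,70,50),(24,255,255))[:310]
for u in range(212,335,8):
    v=np.flatnonzero(m[215:310,u])
    if len(v)>3: print(u,v[-1]+215,rl(onz('top',u,v[-1]+215.5,.039)).round(1))
o=robot.get_obs();print(o['wrist_force'],rl(o['tool_pos']),o['tool_pos'],o['width'])
E
```

```text
212 247 [-90.6 124.5]
220 248 [-91.4 106.3]
228 249 [-92.1  88.1]
236 249 [-90.6  70.1]
244 250 [-91.4  51.9]
252 251 [-92.1  33.7]
260 251 [-90.6  15.8]
268 252 [-91.4  -2.3]
276 253 [-92.1 -20.4]
284 253 [-90.6 -38.2]
292 254 [-91.4 -56.3]
300 255 [-92.1 -74.3]
308 255 [-90.6 -92.1]
316 256 [ -91.4 -110.1]
324 250 [ -76.5 -126.7]
[-0.14142981 -0.42533475  0.14523624] [-254.0623658   139.76330058] [0.43607725 0.2258647  0.23101499] 0.08000317318674093
```

View pics/c9.png

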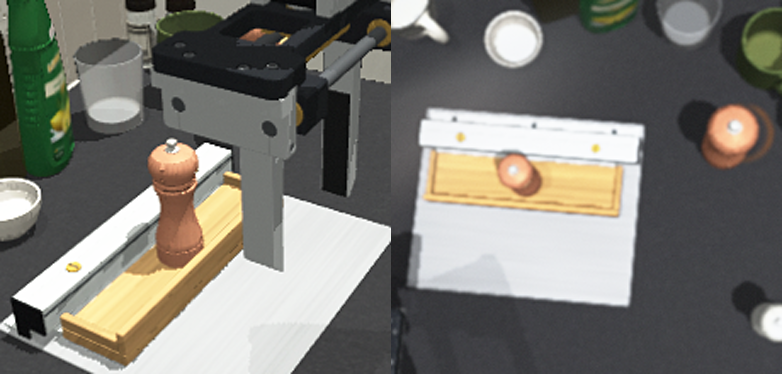

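The mill stands upright on the ledge (scene crop (180,240), top crop (515,173)). The ledge is still evenly home, the bystanders haven't moved, and the gripper is clear. Handing in.

```bash
python3 -c "
from h import *
print(robot.close_job())"
```

```text
the job is handed in; nothing more can be done
None
```

The ledge is docked flush with both catches in (about 2 mm left of centre, highest push reading about 18 N), the small copper mill stands upright on it, the mug, bowl and tin were left alone, and the job was handed in at about 24 s; no verdict was returned.

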